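# Set up the coffee grinder and start it

## Robot

A 6-joint arm with a two-finger parallel gripper is mounted at the origin on a cart in front of the work surface, level with it; the furniture and walls round the work are solid. World frame = base frame: x ahead of the robot, y to its left, z up, the work surface at z = 0. Lengths are in mm, angles in rad, forces in N, time in s.
With the tool pointing down it reaches from about 350 to 775 mm from the base axis. Payload 7.3 kg.
Tool frame: the origin (TCP) lies at the very end of the fingers, on their centre line; the grasp point (between the pads) lies 19 mm behind it; z points along the fingers, y is the line along which they close (so a half turn about z gives the same grasp; the last joint's range is limited). The gripper opens to 92 mm and grips with 3 to 60 N. Pads are 19 mm wide; open, the fingers measure 130 mm over their backs; the gripper's body (75 mm by 190 mm) begins 47 mm behind the grasp point.
Start: joints at [1.13, 0.342, 1.524, -0, 1.275, -0.146], TCP at [152.523, 502.376, 226.741] pointing down, gripper open.
Joint ranges: [-2.53, 2.53], [-0.77, 2.02], [0.04, 2.7], [-1, 4.14], [0.28, 2.66], [-3.11, 3.11]. Speed limits (rad/s): [2.57, 2.57, 3.14, 3.14, 3.14, 3.14].

## Interface

Orientations are given as [roll, pitch, yaw] about the fixed x, y, z axes, in that order (R = Rz(yaw) Ry(pitch) Rx(roll)).
In Python, from plant import * gives the robot as it stands.
- The arm moves only by the tool arm_command, never from a script. Its arguments are lists of equal length, an entry for each row: "gripper": the finger opening in mm, from 0 to 91.8; "dp": the shift along the tool's x, y, z in units of 25 mm (1.0 is 25 mm), a list of three; "twist": the turn about the tool's z in units of 5 degrees (1.0 is 5 degrees). A call has exactly 5 rows; each row shifts and turns the commanded pose from where the row before left it, along the tool's axes as they then stand; what a row does not reach is not made up. A row lasts 1/8 s, in which the tool goes at most 62.5 mm and 10.7 degrees, less where a joint would pass 70% of its speed; a pose out of reach is approached as far as the arm can. A call is refused whole if a number of a shift passes 1 or a number of a turn 1, either way. A call with a gripper value outside its range is refused whole. The fingers move at their own pace and stop on an object; the grip force is fixed at half the most. Time passes only in rows, so rows that do not move let the fingers close, or fill a call up. It gives the time, the measured TCP pose, the force, the opening and the grip force at its end, in the units of the state.
- get_obs(): the state, without advancing time (a new reading comes with each control period).
- capture(name): name is "scene" or "side" or "wrist"; returns the picture (400x640x3 uint8, red, green, blue); there is no depth.
- get_calibration(name): a dict with "mtx" (3x3 intrinsics, pixels), "dist_coeffs" ([k1, k2, p1, p2, k3] as OpenCV has them; the pictures are not rectified), "position" and "attitude" of the camera in the world; the wrist camera has in their place "mount" (4x4, takes a point from camera to tool coordinates, whose origin is the TCP and whose axes are the flange's). Camera axes: x right, y down, z forward; pixel columns grow to the right and rows downward; lengths in mm; the calibration is good to about 2 mm. A picture is of the moment at which its call begins: read the wrist's pose just before it. get_calibration takes no time and is no camera call.
- close_job(): hands the job in; it is judged then, once.
The state is a dict: "time": time; "joint_positions": joint angles; "dq": joint speeds; "tau": joint torques, N m; "tool_pos": TCP position; "tcp_rot": TCP orientation; "contact_force": force on the tool from outside, world axes, zero at the start; "moment": the same for the moment, N m; "grip_width": finger opening in mm; "finger_force": force on a finger pad.
Only numpy, scipy, OpenCV 4.12 (cv2) and the standard library are available. Lean on these libraries where they do the work, as an engineer would, in place of code of your own. Each camera call takes 0.05 s, during which the arm holds its last target. There are 200 camera calls.

## Task

Get the coffee grinder ready and start it, with your fingertips only and without picking anything up: slide the steel cup along the worktop under the chute until it is fully home against the two rubber rests, and turn the knurled ring on top clockwise until its pointer clicks in at the long mark. Then press the start button on the front of the top right down and let it come back up. Leave the cup upright and the other things on the worktop where they are.

Things in the scene. Friction and masses are not known exactly. Their poses are not given: they have to be found in the camera images.
- grinder: Fixed coffee grinder: black head on an aluminium column, 207 mm tall with hopper lid. Origin on the worktop under its knurled ring's axis; own -x is its front. Flat deck at z = 140 mm, from x = -86 to +64, y = -58 to +58 mm; underside of the head at z = 70 mm; chute down to 63 mm at x = -82 mm. Two low toes, 16 mm high and 88 mm apart, flank the cup bay and splay out to x = -127, y = +-65 mm.
- cup: Loose round brushed-steel cup, 76 mm across, 60 mm tall, open at the top, empty, about 0.16 kg; stands on the worktop in front of the grinder. Origin at the centre of its underside, z up.
- cup_bay (a point): Point on the worktop, 100 mm in front of the ring's axis, where the centre of the cup's underside lies when the cup is fully home against two rubber rests, 38 mm high, that form a V and centre it. Axes as the grinder's; the cup goes in along +x. Once home, the cup's front wall stands 52 mm ahead of the front of the head, so a finger can push it there.
- ring_axis (a point): Centre of the upper face of the knurled aluminium ring, on its vertical axis, 162.5 mm up; axes as the grinder's. Ring 92 mm across, 20 mm tall (z = 142.5 to 162.5 mm); its side stands free all round above the deck. On it stands the hopper, which does not turn: amber, black lid, 65 mm across, up to z = 207 mm.
- ring_pointer (a point): Black pointer line on the upper outer edge of the ring, 46 mm from its axis; turns with the ring.
- long_mark (a point): The long, wide white mark on the deck beside the ring, 58 mm from the ring's axis; four short marks are the ring's other clicks. When the ring is set, the pointer lies on the line from the ring's axis to this mark.
- ring (a joint): Angle of the ring, rad, growing clockwise from above, 0 to 1.68 between stops. A sprung roller clicks it into detents at 0, 0.42, 0.84, 1.26, 1.68; the long mark is 1.26. Starts 1 to 3 clicks before. About 1 to 1.5 N along the rim takes it out of a detent; it snaps into the nearest. A fingertip pressed on the knurled side (or upper face) with 4 to 10 N turns it by friction (coefficient about 0.6).
- button_top (a point): Centre of the top of the round steel start button, 17 mm across, on the deck 71 mm in front of the ring's axis; it stands 7 mm above the deck (147 mm above the worktop). Moves down with the button.
- start_button (a joint): Travel of the start button, m: 0 up, 0.004 right down; sprung, about 1.5 N to start and 5 N to be right down; returns by itself. It counts as pressed beyond 0.003.
- mug_by: Speckled mug, 90 x 127 x 107 mm, beside the grinder, not part of the job. Origin at its underside.
- jar_near: Jar with a grey screw lid, 66 x 72 x 102 mm, beside the grinder, not part of the job. Origin at its underside.
- spoon: Teaspoon, 130 mm long, 11 mm high, lying on the worktop beside the grinder, not part of the job. Origin under its middle.
Mind the look-alikes: they are no part of the job. Leave any brown look-alike of the grinder alone. What is shaped like the cup but blue is not meant.

How it is judged:
By the outcome, as a careful person would: the job done as asked, in the order asked, and still so for the second after the job is handed in, with the robot touching nothing.
It also fails if it takes over 64 s, if anything falls off the work surface, if the arm or the gripper's body presses on something with over 40 N, if the wrist force passes 120 N, or if a joint passes its speed limit or range.

## Working session

There is one attempt and no reset: what is moved stays moved. The work goes in short steps, Python scripts to look and compute and a tool call to move; the robot and the scene stay as the last step left them, time stands still between calls to the robot, and variables do not carry over. Pictures are saved under pics/ and viewed, at most 10 in all, crops included, and the job is handed in when it is done.

Besides the shell and the picture viewer there is one more tool, called after "Request:" as name(argument=value, ...), one argument or row to a line, values as JSON. arm_command: Moves the arm, as the interface text tells. Its arguments: {"type":"object","properties":{"gripper":{"type":"array"},"dp":{"type":"array"},"twist":{"type":"array"}},"required":["gripper","dp","twist"]}

```bash
mkdir -p pics; ls; python3 - <<'E'
from plant import *
import cv2,numpy as np
o=get_obs();print({k:np.round(v,3).tolist() for k,v in o.items()})
for n in ["scene","side","wrist"]:
    im=capture(n);cv2.imwrite(f"pics/{n}0.png",im[:,:,::-1])
    c=get_calibration(n);print(n,{k:np.round(v,4).tolist() for k,v in c.items()})
a=[cv2.imread(f"pics/{n}0.png") for n in ["scene","side"]]
E
```

```text
pics
{'time': 0.0, 'joint_positions': [1.13, 0.343, 1.525, 0.0, 1.275, -0.146], 'dq': [-0.002, 0.0, 0.001, -0.0, -0.0, 0.001], 'tau': [-0.0, -43.124, -24.422, 0.072, 0.056, -0.0], 'tool_pos': [152.338, 501.977, 226.033], 'tcp_rot': [-3.14, -0.0, 2.847], 'contact_force': [0.337, -0.512, 0.363], 'moment': [0.017, -0.049, 0.002], 'finger_force': 0.0, 'grip_width': 92.225}
scene {'mtx': [[403.3202, 0.0, 318.4406], [0.0, 403.3202, 194.2588], [0.0, 0.0, 1.0]], 'dist_coeffs': [-0.026, 0.0, 0.0, 0.0, 0.0], 'position': [99.9805, 119.3458, 877.2542], 'attitude': [-2.4189, 0.0081, -2.5289]}
side {'mtx': [[361.0529, 0.0, 326.2948], [0.0, 361.0529, 200.3998], [0.0, 0.0, 1.0]], 'dist_coeffs': [-0.0468, 0.0, 0.0, 0.0, 0.0], 'position': [-89.4978, -540.8405, 724.2744], 'attitude': [-2.3608, -0.016, -1.3027]}
wrist {'mtx': [[330.7657, 0.0, 314.9959], [0.0, 330.7657, 196.2524], [0.0, 0.0, 1.0]], 'dist_coeffs': [-0.0526, 0.0, 0.0, 0.0, 0.0], 'mount': [[-0.0001, -0.9683, -0.2496, 66.9058], [1.0, -0.0001, 0.0002, -0.491], [-0.0002, -0.2496, 0.9683, -156.6017], [0.0, 0.0, 0.0, 1.0]]}
```

View pics/scene0.png

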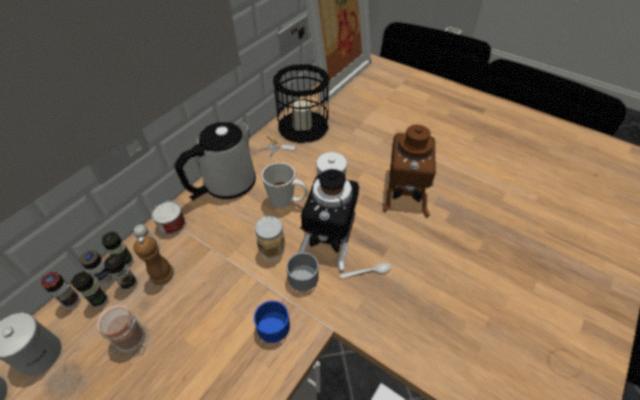

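View pics/side0.png

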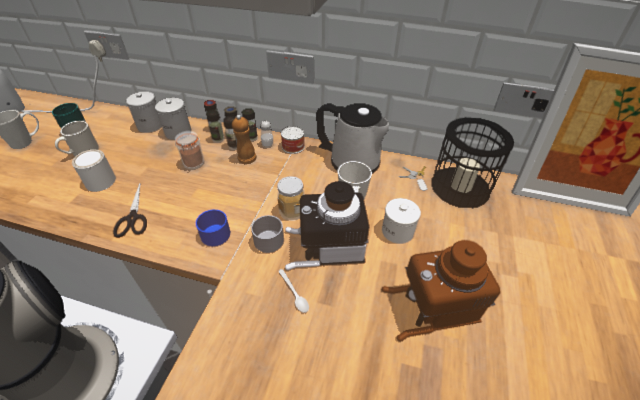

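Grinder candidates: black at scene (330,205), which I choose, and brown at (413,160). Cup candidates: steel at scene (303,272), which I choose, and blue at (271,321). Next is one close crop to check the choice.

```bash
cat > h.py <<'E'
from plant import *
import cv2,numpy as np
from scipy.spatial.transform import Rotation as Ro
def cam(n,obs=None):
    c=get_calibration(n)
    if n=="wrist":
        T=np.eye(4);T[:3,:3]=Ro.from_euler('xyz',obs['tcp_rot']).as_matrix();T[:3,3]=obs['tool_pos'];T=T@np.array(c['mount'])
        R,p=T[:3,:3],T[:3,3]
    else: R=Ro.from_euler('xyz',c['attitude']).as_matrix();p=np.array(c['position'])
    return np.array(c['mtx']),np.array(c['dist_coeffs']),R,p
def ray(C,uv):
    K,d,R,p=C;q=cv2.undistortPoints(np.array([[uv]],float),K,d)[0,0]
    return R@np.array([q[0],q[1],1])
def atz(C,uv,z):
    r=ray(C,uv);return C[3]+r*(z-C[3][2])/r[2]
def proj(C,P):
    K,d,R,p=C;return cv2.projectPoints((np.atleast_2d(P)-p)@R,np.zeros(3),np.zeros(3),K,d)[0][:,0]
E
python3 - <<'E'
import cv2,numpy as np
from h import *
a=cv2.imread("pics/scene0.png")[160:300,240:400];b=cv2.imread("pics/side0.png")[170:320,230:390]
f=lambda x:cv2.resize(x,(800,int(x.shape[0]*5)),interpolation=cv2.INTER_CUBIC)
cv2.imwrite("pics/c1.png",cv2.resize(a,(640,560),interpolation=cv2.INTER_CUBIC))
cv2.imwrite("pics/c2.png",cv2.resize(b,(640,600),interpolation=cv2.INTER_CUBIC))
E
```

```text
(no output)
```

View pics/c1.png

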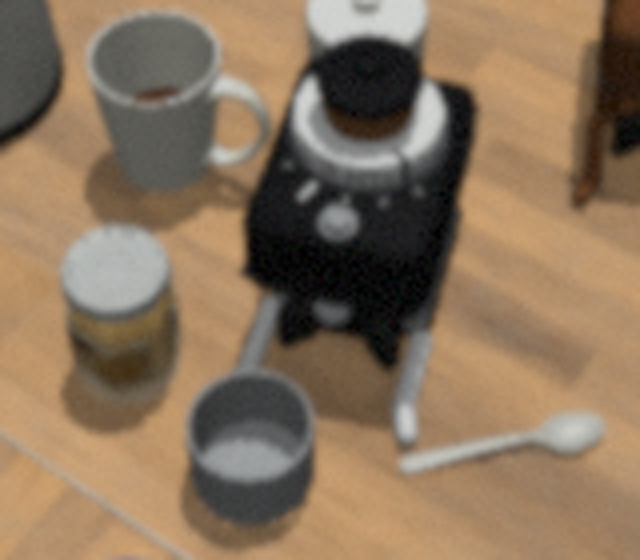

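View pics/c2.png

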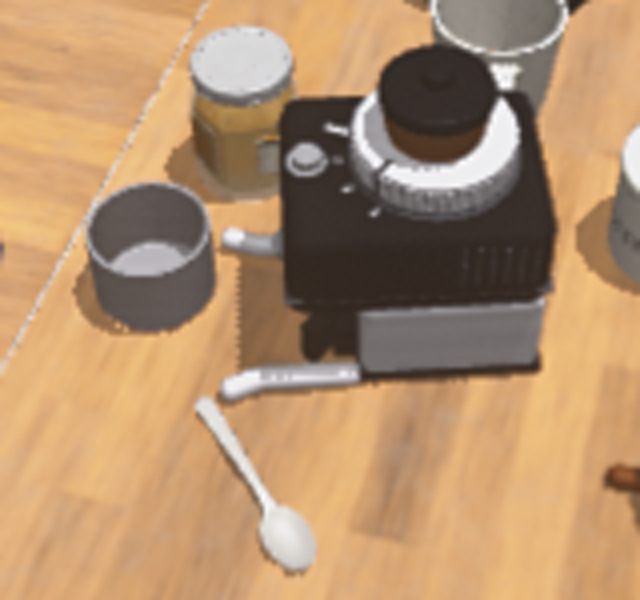

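Both crops agree. The black grinder has its button at scene (324.5,215.5) / side (306.5,209.5). The long mark is at scene (317,207.5) and the pointer at (341,201). The steel cup's rim centre is at scene (303,267) / side (268,227). The spoon and jar are close by.

```bash
python3 - <<'E'
from h import *
from scipy.optimize import least_squares
S,D=cam("scene"),cam("side")
s=lambda x,y:(240+x/4,160+y/4); d=lambda x,y:(230+x/4,170+y/4)
print("btn",atz(S,s(338,220),147),atz(D,d(306,157),147))
print("cup",atz(S,s(251,428),60),atz(D,d(150,227),60))
print("lid",atz(S,s(371,68),205),atz(D,d(438,82),205))
pts=[(S,s(338,220),(-71,0,147)),(D,d(306,157),(-71,0,147)),(S,s(371,70),(0,0,205)),(D,d(438,82),(0,0,205)),
(D,d(285,105),(-86,58,140)),(D,d(528,98),(64,58,140)),(D,d(553,215),(64,-58,140)),(D,d(283,212),(-86,-58,140)),(S,s(470,92),(64,-58,140)),(S,s(250,205),(-86,58,140))]
def W(v,P):
    c,q=np.cos(v[2]),np.sin(v[2]);return np.array([v[0]+c*P[0]-q*P[1],v[1]+q*P[0]+c*P[1],P[2]])
f=lambda v:np.concatenate([proj(C,W(v,P))[0]-uv for C,uv,P in pts])
for y0 in (0,1,-1,2):
    r=least_squares(f,[500,100,y0],loss='soft_l1');print(r.x,r.cost)
    if r.cost<60: best=r
v=best.x;print(np.round(best.fun.reshape(-1,2),1).tolist())
inv=lambda P:(lambda e:np.array([np.cos(v[2])*e[0]+np.sin(v[2])*e[1],-np.sin(v[2])*e[0]+np.cos(v[2])*e[1]]))(P[:2]-v[:2])
def ang(C,uv,z): 
    q=inv(atz(C,uv,z));return np.round([np.degrees(np.arctan2(q[1],q[0])),np.hypot(*q)],1)
print("ptr",ang(S,s(403,165),162.5),ang(D,d(385,168),162.5))
print("long",ang(S,s(308,190),140),ang(D,d(335,128),140))
for p in [(287,165),(345,200),(383,203),(418,190)]:print("m",ang(S,s(*p),140))
for p in [(337,160),(347,190),(375,212)]:print("md",ang(D,d(*p),140))
for n,C,u,z in [("cup",S,s(251,428),60),("cupD",D,d(150,227),60),("jar",S,s(116,262),102),("jarD",D,d(243,63),102),("spA",S,s(403,467),5),("spAD",D,d(203,405),5),("spB",S,s(600,425),5),("mug",S,s(155,50),107),("toe",D,d(235,388),10),("toeL",D,d(232,238),10),("blue",S,(271,315),60)]:
    P=atz(C,u,z);print(n,P.round(0),inv(P).round(0))
E
```

```text
btn [ 426.92522489 -359.87745409  147.        ] [ 426.05281964 -363.72005714  147.        ]
cup [ 419.80010237 -260.51292823   60.        ] [ 422.15557004 -264.29695603   60.        ]
lid [ 448.7461487  -424.85388601  205.        ] [ 444.64920917 -431.25865219  205.        ]
[498.65394283  43.86188266 604.61888825] 2367.987771525084
[493.08707081 -16.11157083 591.92913388] 2022.3657224899898
[495.23692977 -20.43045281 378.29880724] 1999.283469358993
[ 487.18535515  -82.10679712 -739.85569606] 1654.3821638649554Traceback (most recent call last):
  File "<stdin>", line 16, in <module>
NameError: name 'best' is not defined
```

```bash
cat > fit.py <<'E'
from h import *
from scipy.optimize import least_squares
S,D=cam("scene"),cam("side")
s=lambda x,y:(240+x/4,160+y/4); d=lambda x,y:(230+x/4,170+y/4)
pts=[(S,s(338,220),(-71,0,147)),(D,d(306,157),(-71,0,147)),(S,s(371,70),(0,0,205)),(D,d(438,82),(0,0,205)),
(D,d(285,105),(-86,58,140)),(D,d(528,98),(64,58,140)),(D,d(553,215),(64,-58,140)),(D,d(283,212),(-86,-58,140)),(S,s(470,92),(64,-58,140)),(S,s(250,205),(-86,58,140))]
def W(v,P):
    c,q=np.cos(v[2]),np.sin(v[2]);return np.array([v[0]+c*P[0]-q*P[1],v[1]+q*P[0]+c*P[1],P[2]])
f=lambda v:np.concatenate([proj(C,W(v,P))[0]-uv for C,uv,P in pts])
best=least_squares(f,[447,-428,-1.27],loss='soft_l1',x_scale=[10,10,.1]);v=best.x
print(v,best.cost,np.round(best.fun.reshape(-1,2),1).tolist())
inv=lambda P:(lambda e:np.array([np.cos(v[2])*e[0]+np.sin(v[2])*e[1],-np.sin(v[2])*e[0]+np.cos(v[2])*e[1]]))(P[:2]-v[:2])
def ang(C,uv,z): 
    q=inv(atz(C,uv,z));return np.round([np.degrees(np.arctan2(q[1],q[0])),np.hypot(*q)],1)
print("ptr",ang(S,s(403,165),162.5),ang(D,d(385,168),162.5))
print("long",ang(S,s(308,190),140),ang(D,d(335,128),140))
for p in [(287,165),(345,200),(383,203),(418,190)]:print("m",ang(S,s(*p),140))
for p in [(337,160),(347,190),(375,212)]:print("md",ang(D,d(*p),140))
for n,C,u,z in [("cup",S,s(251,428),60),("cupD",D,d(150,227),60),("jar",S,s(116,262),102),("jarD",D,d(243,63),102),("spA",S,s(403,467),5),("spAD",D,d(203,405),5),("spB",S,s(600,425),5),("mug",S,s(155,50),107),("toe",D,d(235,388),10),("toeL",D,d(232,238),10),("blue",S,(271,315),60)]:
    P=atz(C,u,z);print(n,P.round(0),inv(P).round(0))
E
python3 fit.py
```

```text
[ 450.44288053 -429.0930434    -1.23547342] 34.54297046374247 [[0.5, -0.6], [-0.6, -0.5], [0.4, -1.9], [-0.3, -2.0], [-2.4, -3.3], [0.9, -3.8], [2.2, 4.7], [-1.1, 8.4], [3.9, -2.6], [-3.3, 4.6]]
ptr [-141.5   45.4] [-136.9   38.6]
long [153.6  56.5] [153.   59.1]
m [129.6  55.4]
m [177.8  52.2]
m [-157.4   52.4]
m [-131.4   50.2]
md [177.9  52.7]
md [-156.7   52.5]
md [-132.3   50.5]
cup [ 420. -261.   60.] [-169.   27.]
cupD [ 422. -264.   60.] [-165.   28.]
jar [ 538. -287.  102.] [-105.  130.]
jarD [ 533. -287.  102.] [-107.  125.]
spA [ 349. -317.    5.] [-139.  -59.]
spAD [ 345. -322.    5.] [-135.  -64.]
spB [ 264. -412.    5.] [ -78. -170.]
mug [ 628. -436.  107.] [ 65. 165.]
toe [ 358. -338.   10.] [-116.  -57.]
toeL [ 467. -298.   10.] [-119.   59.]
blue [ 405. -126.   60.] [-301.   57.]
```

```bash
cat > go.py <<'E'
from h import *
import sys
def rows(pose,wps):
    """pose=(x,y,z,yaw); wps list of (x,y,z,yaw,n). prints dp/twist per row, rounded, tracking rounding"""
    x=np.array(pose[:3],float);yaw=pose[3];out=[]
    for X,Y,Z,yw,n in wps:
        for i in range(n):
            d=(np.array([X,Y,Z])-x)/(n-i)
            c,s=np.cos(yaw),np.sin(yaw);M=np.array([[c,s,0],[s,-c,0],[0,0,-1]])
            a=np.round(M@d/25,2);t=np.round(np.degrees(yaw-yw)/(n-i)/5,2)
            out.append((a.tolist(),t));x=x+M.T@a*25;yaw-=np.radians(t*5)
    for i in range(0,len(out),5):
        print([o[0] for o in out[i:i+5]],[o[1] for o in out[i:i+5]])
E
python3 - <<'E'
from go import *
o=get_obs();p=o['tool_pos'];rows((*p,o['tcp_rot'][2]),[(400,300,300,1.906,15),(430,0,300,1.906,10),(388,-250,300,1.906,10)])
E
```

```text
[[-0.79, -0.32, -0.2], [-0.81, -0.27, -0.2], [-0.82, -0.22, -0.2], [-0.84, -0.17, -0.2], [-0.84, -0.12, -0.2]] [np.float64(0.72), np.float64(0.72), np.float64(0.72), np.float64(0.72), np.float64(0.72)]
[[-0.85, -0.07, -0.2], [-0.85, -0.01, -0.19], [-0.85, 0.04, -0.2], [-0.85, 0.1, -0.19], [-0.84, 0.15, -0.2]] [np.float64(0.72), np.float64(0.72), np.float64(0.72), np.float64(0.72), np.float64(0.72)]
[[-0.83, 0.2, -0.19], [-0.81, 0.25, -0.2], [-0.8, 0.3, -0.19], [-0.78, 0.35, -0.2], [-0.75, 0.41, -0.19]] [np.float64(0.72), np.float64(0.72), np.float64(0.71), np.float64(0.72), np.float64(0.71)]
[[-1.17, -0.28, -0.0], [-1.17, -0.28, -0.0], [-1.17, -0.28, -0.0], [-1.17, -0.28, -0.0], [-1.17, -0.28, -0.0]] [np.float64(0.0), np.float64(0.0), np.float64(0.0), np.float64(0.0), np.float64(0.0)]
[[-1.17, -0.28, -0.0], [-1.18, -0.29, -0.0], [-1.17, -0.28, -0.0], [-1.18, -0.29, -0.0], [-1.17, -0.28, -0.0]] [np.float64(0.0), np.float64(0.0), np.float64(0.0), np.float64(0.0), np.float64(0.0)]
[[-0.89, -0.49, -0.0], [-0.89, -0.49, -0.0], [-0.89, -0.49, -0.0], [-0.89, -0.49, -0.0], [-0.89, -0.49, -0.0]] [np.float64(0.0), np.float64(0.0), np.float64(0.0), np.float64(0.0), np.float64(0.0)]
[[-0.89, -0.49, -0.0], [-0.89, -0.48, -0.0], [-0.89, -0.49, -0.0], [-0.89, -0.48, -0.0], [-0.89, -0.49, -0.0]] [np.float64(0.0), np.float64(0.0), np.float64(0.0), np.float64(0.0), np.float64(0.0)]
```

Request:
arm_command(
  gripper=[91.8,91.8,91.8,91.8,91.8],
  dp=[
    [-0.79,-0.32,-0.2],
    [-0.81,-0.27,-0.2],
    [-0.82,-0.22,-0.2],
    [-0.84,-0.17,-0.2],
    [-0.84,-0.12,-0.2],
  ],
  twist=[0.72,0.72,0.72,0.72,0.72],
)

```text
time: 0.78
tool_pos: [235.6, 434.6, 251.6]
tcp_rot: [-3.141, -0.0, 2.531]
contact_force: [0.6, 0.1, -0.3]
grip_width: 91.9
finger_force: 0.0
```

Request:
arm_command(
  gripper=[91.8,91.8,91.8,91.8,91.8],
  dp=[
    [-0.85,-0.07,-0.2],
    [-0.85,-0.01,-0.2],
    [-0.85,0.04,-0.2],
    [-0.85,0.1,-0.2],
    [-0.84,0.15,-0.2],
  ],
  twist=[0.72,0.72,0.72,0.72,0.72],
)

```text
time: 1.4
tool_pos: [318.1, 367.1, 276.7]
tcp_rot: [-3.141, -0.0, 2.216]
contact_force: [0.0, 0.3, -0.1]
grip_width: 91.7
finger_force: 0.0
```

Request:
arm_command(
  gripper=[91.8,91.8,91.8,91.8,91.8],
  dp=[
    [-0.83,0.2,-0.2],
    [-0.81,0.25,-0.2],
    [-0.8,0.3,-0.2],
    [-0.78,0.35,-0.2],
    [-0.75,0.41,-0.2],
  ],
  twist=[0.72,0.72,0.72,0.72,0.72],
)

```text
time: 2.02
tool_pos: [400.6, 299.7, 301.6]
tcp_rot: [-3.141, -0.0, 1.902]
contact_force: [0.0, 0.7, 0.4]
grip_width: 91.8
finger_force: 0.0
```

Request:
arm_command(
  gripper=[91.8,91.8,91.8,91.8,91.8],
  dp=[
    [-0.78,-0.19,0],
    [-0.78,-0.19,0],
    [-0.78,-0.19,0],
    [-0.78,-0.19,0],
    [-0.78,-0.19,0],
  ],
  twist=[0,0,0,0,0],
)

```text
time: 2.65
tool_pos: [409.6, 199.6, 301.5]
tcp_rot: [-3.141, -0.0, 1.904]
contact_force: [0.2, 0.2, 1.2]
grip_width: 92.0
finger_force: 0.0
```

Request:
arm_command(
  gripper=[91.8,91.8,91.8,91.8,91.8],
  dp=[
    [-0.78,-0.19,0],
    [-0.78,-0.19,0],
    [-0.78,-0.19,0],
    [-0.78,-0.19,0],
    [-0.78,-0.19,0],
  ],
  twist=[0,0,0,0,0],
)

```text
time: 3.28
tool_pos: [419.0, 99.8, 301.5]
tcp_rot: [-3.141, -0.0, 1.904]
contact_force: [0.4, 0.1, 0.5]
grip_width: 91.6
finger_force: 0.0
```

Request:
arm_command(
  gripper=[91.8,91.8,91.8,91.8,91.8],
  dp=[
    [-0.78,-0.19,0],
    [-0.78,-0.19,0],
    [-0.78,-0.19,0],
    [-0.78,-0.19,0],
    [-0.78,-0.19,0],
  ],
  twist=[0,0,0,0,0],
)

```text
time: 3.9
tool_pos: [428.5, -0.1, 301.5]
tcp_rot: [-3.141, -0.0, 1.904]
contact_force: [0.1, 0.3, -0.0]
grip_width: 91.1
finger_force: 0.0
```

Request:
arm_command(
  gripper=[91.8,91.8,91.8,91.8,91.8],
  dp=[
    [-0.89,-0.49,0],
    [-0.89,-0.49,0],
    [-0.89,-0.49,0],
    [-0.89,-0.49,0],
    [-0.89,-0.49,0],
  ],
  twist=[0,0,0,0,0],
)

```text
time: 4.53
tool_pos: [406.9, -125.4, 301.5]
tcp_rot: [-3.141, -0.0, 1.904]
contact_force: [0.5, 0.5, -0.2]
grip_width: 91.5
finger_force: 0.0
```

Request:
arm_command(
  gripper=[91.8,91.8,91.8,91.8,91.8],
  dp=[
    [-0.89,-0.49,0],
    [-0.89,-0.49,0],
    [-0.89,-0.49,0],
    [-0.89,-0.49,0],
    [-0.89,-0.49,0],
  ],
  twist=[0,0,0,0,0],
)

```text
time: 5.15
tool_pos: [385.4, -250.5, 301.5]
tcp_rot: [-3.141, -0.001, 1.904]
contact_force: [-1.1, -0.4, -0.1]
grip_width: 91.6
finger_force: 0.0
```

```bash
python3 - <<'E'
from h import *
import json
o=get_obs();im=capture("wrist")
json.dump({k:np.array(o[k]).tolist() for k in('tool_pos','tcp_rot')},open('w1.json','w'))
cv2.imwrite("pics/w1.png",im[:,:,::-1]);cv2.imwrite("pics/w1b.png",cv2.resize(im[:,:,::-1],(800,500),interpolation=cv2.INTER_CUBIC))
E
```

```text
(no output)
```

View pics/w1b.png

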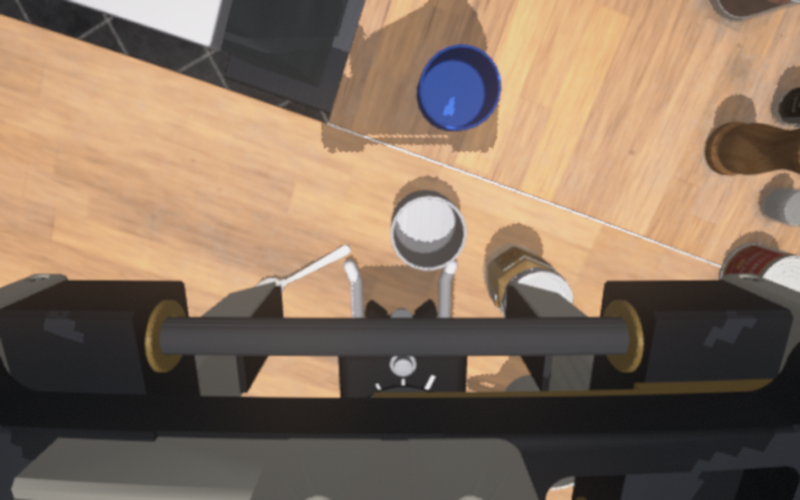

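The wrist view, at 1.25x scale, shows the button at (403,366), the cup rim centre at (428,231), toe tips at (350,268) and (450,267), and the long mark at (430,382). The jar is on the right of the cup and the spoon on the left.

```bash
python3 - <<'E'
from h import *
import json
o=json.load(open('w1.json'));C=cam("wrist",o);v=np.array([450.4,-429.1,-1.2355])
def inv(P):
    e=P[:2]-v[:2];c,s=np.cos(v[2]),np.sin(v[2]);return np.array([c*e[0]+s*e[1],-s*e[0]+c*e[1]])
for n,u,z in [("btn",(403,366),147),("cup",(428,231),60),("toeR",(350,267),14),("toeL",(450,266),14),("long",(430,382),140),("s84",(403,383),140),("s42",(377,387),140),("jarL",(487,270),50),("spoonTip",(347,250),4),("jarlid",(540,290),102),("headL",(340,358),140),("headR",(467,358),140),("toeRroot",(358,315),14),("toeLroot",(443,313),14)]:
    P=atz(C,np.array(u)/1.25,z);print(n,P.round(1),inv(P).round(1))
E
```

```text
btn [ 431.3 -360.3  147. ] [-71.2   4.6]
cup [ 424.  -259.8   60. ] [-168.6   30.8]
toeR [ 362.5 -335.7   14. ] [-117.1  -52.3]
toeL [ 468.4 -297.8   14. ] [-118.1   60.2]
long [ 460.4 -371.4  140. ] [-51.2  28.5]
s84 [ 438.5 -380.   140. ] [-50.3   4.9]
s42 [ 418.2 -391.3  140. ] [-46.3 -17.9]
jarL [ 497.8 -280.4   50. ] [-124.8   93.7]
spoonTip [ 353.1 -320.8    4. ] [-134.3  -56.3]
jarlid [ 534.6 -270.5  102. ] [-122.1  131.7]
headL [ 379.2 -374.7  140. ] [-74.8 -49.3]
headR [ 482.3 -339.1  140. ] [-74.5  59.8]
toeRroot [ 388.8 -388.4   14. ] [-58.7 -44.7]
toeLroot [ 481.3 -353.7   14. ] [-61.  54.]
```

Request:
arm_command(
  gripper=[91.8,91.8,91.8,91.8,91.8],
  dp=[
    [-0.18,0.25,0.9],
    [-0.18,0.25,0.9],
    [-0.18,0.25,0.9],
    [-0.18,0.25,0.9],
    [-0.18,0.25,0.9],
  ],
  twist=[0,0,0,0,0],
)

```text
time: 5.82
tool_pos: [422.8, -260.4, 188.3]
tcp_rot: [-3.141, -0.001, 1.904]
contact_force: [0.2, -0.0, -0.8]
grip_width: 91.9
finger_force: 0.0
```

Request:
arm_command(
  gripper=[91.8,91.8,91.8,91.8,91.8],
  dp=[
    [0,0,0.9],
    [0,0,0.9],
    [0,0,0.9],
    [0,0,0.6],
    [0,0,0],
  ],
  twist=[0,0,0,0,0],
)

```text
time: 6.45
tool_pos: [422.0, -260.0, 105.7]
tcp_rot: [-3.14, -0.003, 1.904]
contact_force: [0.2, 0.1, 0.9]
grip_width: 91.7
finger_force: 0.0
```

```bash
python3 - <<'E'
from h import *
im=np.vstack([cv2.resize(capture(n)[y:y+150,x:x+200],(533,400),interpolation=cv2.INTER_CUBIC) for n,x,y in [("side",210,130)]]+[])
b=cv2.resize(capture("scene")[180:310,200:400],(533,346)) if 0 else None
cv2.imwrite("pics/s2.png",im[:,:,::-1])
o=get_obs();print(o['tool_pos'],o['tcp_rot'])
E
```

```text
[ 422.55728013 -260.46434499  106.51690642] [-3.14113148e+00 -1.05327400e-03  1.90442341e+00]
```

View pics/s2.png

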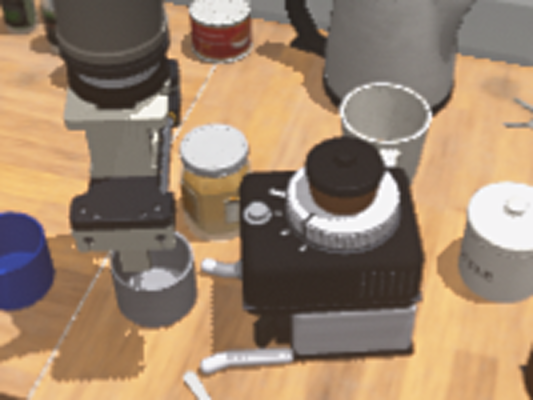

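The crop shows the open gripper over the steel cup, with the near fingertip at (135,268). The body stands clear of the jar and the grinder.

Request:
arm_command(
  gripper=[91.8,91.8,91.8,91.8,91.8],
  dp=[
    [0,0,0.5],
    [0,0,0.5],
    [0,0,0.5],
    [0,0,0.5],
    [0,0,0.4],
  ],
  twist=[0,0,0,0,0],
)

```text
time: 7.12
tool_pos: [422.5, -260.7, 45.7]
tcp_rot: [-3.141, -0.001, 1.904]
contact_force: [0.2, -0.2, 0.0]
grip_width: 91.8
finger_force: 0.0
```

Request:
arm_command(
  gripper=[91.8,91.8,91.8,91.8,91.8],
  dp=[
    [0,-0.2,0],
    [0,-0.2,0],
    [0,-0.2,0],
    [0,-0.2,0],
    [0,0,0],
  ],
  twist=[0,0,0,0,0],
)

```text
time: 7.75
tool_pos: [403.4, -267.6, 46.8]
tcp_rot: [-3.142, -0.0, 1.904]
contact_force: [0.4, -0.1, -1.1]
grip_width: 91.7
finger_force: 0.3
```

Request:
arm_command(
  gripper=[91.8,91.8,91.8,91.8,91.8],
  dp=[
    [0,-0.15,0],
    [0,-0.15,0],
    [0,-0.15,0],
    [0,-0.1,0],
    [0,0,0],
  ],
  twist=[0,0,0,0,0],
)

```text
time: 8.38
tool_pos: [390.5, -272.0, 46.6]
tcp_rot: [-3.141, -0.0, 1.904]
contact_force: [0.3, 0.1, -0.5]
grip_width: 91.4
finger_force: 0.3
```

Request:
arm_command(
  gripper=[91.8,91.8,91.8,91.8,91.8],
  dp=[
    [0,0.1,0],
    [0,0.2,-0.4],
    [0,0,-0.8],
    [0.5,0,-0.8],
    [1,0,-0.4],
  ],
  twist=[0,0,0,0,0],
)

```text
time: 9.0
tool_pos: [386.5, -234.4, 108.3]
tcp_rot: [3.14, 0.002, 1.904]
contact_force: [0.4, 0.1, 1.0]
grip_width: 91.9
finger_force: 0.0
```

Request:
arm_command(
  gripper=[0,0,0,0,0],
  dp=[
    [0.8,0,0],
    [0.3,0,0],
    [0,0,0],
    [0,0,0],
    [0,0,0],
  ],
  twist=[0,0,0,0,0],
)

```text
time: 9.62
tool_pos: [376.8, -208.5, 106.6]
tcp_rot: [3.142, -0.0, 1.904]
contact_force: [0.3, -0.6, 0.7]
grip_width: 46.4
finger_force: 0.0
```

```bash
python3 - <<'E'
from h import *
o=get_obs();im=capture("wrist");C=cam("wrist",o)
cv2.imwrite("pics/w2.png",cv2.resize(im[:,:,::-1],(800,500),interpolation=cv2.INTER_CUBIC))
v=np.array([453.2,-428.1,-1.2355]);c,s=np.cos(v[2]),np.sin(v[2])
e=o['tool_pos'][:2]-v[:2];print("tool in g",c*e[0]+s*e[1],-s*e[0]+c*e[1],o['tool_pos'],o['tcp_rot'],o['grip_width'])
np.savez('w2.npz',p=o['tool_pos'],r=o['tcp_rot'])
E
```

```text
tool in g -232.50699797863467 0.10009900780345049 [ 376.78832739 -208.50771776  106.57776193] [ 3.14157389e+00 -2.90672689e-05  1.90390810e+00] 46.435234100467554
```

View pics/w2.png

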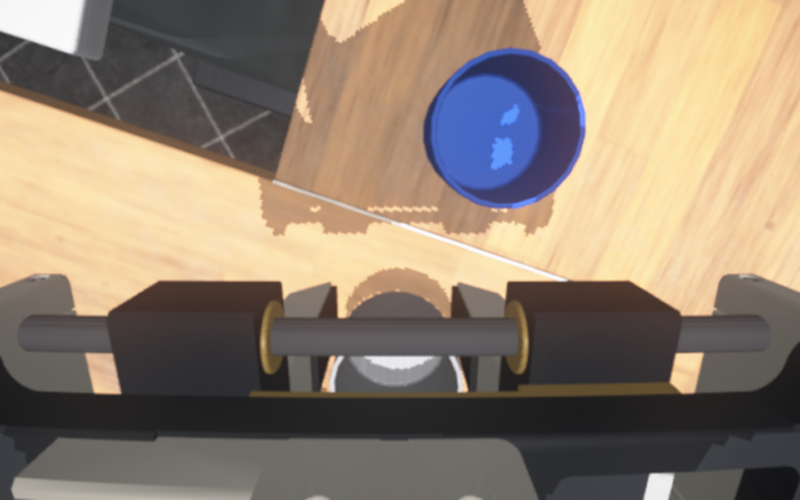

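The view shows the steel cup centred under the tool axis at column ~398. The blue cup is at (505,128), clear of the arm.

Request:
arm_command(
  gripper=[0,0,0,0,0],
  dp=[
    [-0.15,-0.2,0],
    [-0.15,-0.2,0],
    [0,0,0.4],
    [0,0,0.6],
    [0,0,0.6],
  ],
  twist=[0,0,0,0,0],
)

```text
time: 10.3
tool_pos: [369.4, -218.3, 65.8]
tcp_rot: [-3.142, -0.0, 1.904]
contact_force: [1.0, -0.1, -0.2]
grip_width: 0.4
finger_force: 0.0
```

Request:
arm_command(
  gripper=[0,0,0,0,0],
  dp=[
    [0,0,0.6],
    [0,0,0.6],
    [0,0,0.5],
    [0,0,0.35],
    [0,0,0],
  ],
  twist=[0,0,0,0,0],
)

```text
time: 10.92
tool_pos: [369.3, -218.1, 14.9]
tcp_rot: [-3.141, -0.001, 1.904]
contact_force: [-1.0, 0.6, -0.4]
grip_width: 0.3
finger_force: 0.0
```

Request:
arm_command(
  gripper=[0,0,0,0,0],
  dp=[
    [-0.2,0,0],
    [-0.2,0,0],
    [-0.2,0,0],
    [-0.2,0,0],
    [-0.2,0,0],
  ],
  twist=[0,0,0,0,0],
)

```text
time: 11.55
tool_pos: [377.7, -242.0, 15.5]
tcp_rot: [-3.141, -0.001, 1.904]
contact_force: [-0.7, 2.7, 1.7]
grip_width: 0.7
finger_force: 1.4
```

Request:
arm_command(
  gripper=[0,0,0,0,0],
  dp=[
    [-0.2,0,0],
    [-0.2,0,0],
    [-0.2,0,0],
    [-0.2,0,0],
    [0,0,0],
  ],
  twist=[0,0,0,0,0],
)

```text
time: 12.18
tool_pos: [384.8, -261.7, 15.4]
tcp_rot: [3.141, 0.001, 1.904]
contact_force: [0.1, 0.1, -0.4]
grip_width: 0.3
finger_force: 0.0
```

Request:
arm_command(
  gripper=[0,0,0,0,0],
  dp=[
    [-0.2,0,0],
    [-0.2,0,0],
    [-0.2,0,0],
    [-0.2,0,0],
    [-0.1,0,0],
  ],
  twist=[0,0,0,0,0],
)

```text
time: 12.8
tool_pos: [391.8, -282.5, 15.4]
tcp_rot: [3.141, 0.0, 1.904]
contact_force: [-0.7, 2.2, 0.5]
grip_width: 0.4
finger_force: 0.9
```

Request:
arm_command(
  gripper=[0,0,0,0,0],
  dp=[
    [-0.06,0,0],
    [-0.06,0,0],
    [-0.06,0,0],
    [-0.06,0,0],
    [0,0,0],
  ],
  twist=[0,0,0,0,0],
)

```text
time: 13.42
tool_pos: [393.7, -288.0, 15.4]
tcp_rot: [3.141, 0.0, 1.904]
contact_force: [-0.0, 0.3, -1.0]
grip_width: 0.3
finger_force: 0.4
```

Request:
arm_command(
  gripper=[0,0,0,0,0],
  dp=[
    [-0.05,0,0],
    [-0.05,0,0],
    [-0.05,0,0],
    [0,0,0],
    [0,0,0],
  ],
  twist=[0,0,0,0,0],
)

```text
time: 14.05
tool_pos: [395.0, -291.5, 15.4]
tcp_rot: [3.141, 0.0, 1.904]
contact_force: [-0.8, 0.4, -0.3]
grip_width: 0.5
finger_force: 0.3
```

Request:
arm_command(
  gripper=[0,0,0,0,0],
  dp=[
    [-0.03,0,0],
    [-0.03,0,0],
    [0,0,0],
    [0,0,0],
    [0,0,0],
  ],
  twist=[0,0,0,0,0],
)

```text
time: 14.68
tool_pos: [395.4, -292.8, 15.4]
tcp_rot: [3.141, -0.0, 1.904]
contact_force: [-0.2, 1.3, 0.3]
grip_width: 0.6
finger_force: 0.8
```

Request:
arm_command(
  gripper=[0,0,0,0,0],
  dp=[
    [-0.04,0,0],
    [-0.04,0,0],
    [0,0,0],
    [0,0,0],
    [0,0,0],
  ],
  twist=[0,0,0,0,0],
)

```text
time: 15.3
tool_pos: [395.5, -293.0, 15.4]
tcp_rot: [-3.141, -0.003, 1.905]
contact_force: [-0.4, 8.8, 4.7]
grip_width: 0.3
finger_force: 4.1
```

Request:
arm_command(
  gripper=[0,0,0,0,0],
  dp=[
    [-0.04,0,0],
    [-0.04,0,0],
    [0,0,0],
    [0,0,0],
    [0,0,0],
  ],
  twist=[0,0,0,0,0],
)

```text
time: 15.92
tool_pos: [395.5, -293.0, 15.3]
tcp_rot: [-3.14, -0.007, 1.905]
contact_force: [-1.6, 15.4, 10.7]
grip_width: 0.4
finger_force: 7.6
```

Request:
arm_command(
  gripper=[0,0,0,0,0],
  dp=[
    [0.15,0,0],
    [0.15,0,0],
    [0,0.1,0],
    [-0.1,0,0],
    [-0.06,0,0],
  ],
  twist=[0,0,0,0,0],
)

```text
time: 16.55
tool_pos: [397.8, -292.2, 15.4]
tcp_rot: [-3.142, -0.001, 1.904]
contact_force: [-0.3, 6.2, 3.8]
grip_width: 0.6
finger_force: 2.8
```

Request:
arm_command(
  gripper=[0,0,0,0,0],
  dp=[
    [-0.04,0,0],
    [-0.04,0,0],
    [-0.04,0,0],
    [0,0,0],
    [0,0,0],
  ],
  twist=[0,0,0,0,0],
)

```text
time: 17.18
tool_pos: [397.7, -292.3, 15.4]
tcp_rot: [-3.14, -0.006, 1.905]
contact_force: [-0.6, 13.0, 9.0]
grip_width: 0.4
finger_force: 6.5
```

The cup stopped firmly twice at the same depth (tool about 147 mm in front of the ring's axis), so it is home. I'll retreat and rise.

Request:
arm_command(
  gripper=[0,0,0,0,0],
  dp=[
    [0.5,0,0],
    [0.5,0,0],
    [0.2,0,-0.6],
    [0,0,-1],
    [0,0,-1],
  ],
  twist=[0,0,0,0,0],
)

```text
time: 17.8
tool_pos: [389.2, -267.1, 82.1]
tcp_rot: [3.141, 0.001, 1.904]
contact_force: [0.2, 0.1, 0.0]
grip_width: 0.4
finger_force: 0.0
```

Request:
arm_command(
  gripper=[0,0,0,0,0],
  dp=[
    [0,0,-1],
    [0,0,-1],
    [0,0,-1],
    [0,0,-1],
    [0,0,-1],
  ],
  twist=[0,0,0,0,0],
)

```text
time: 18.42
tool_pos: [389.0, -267.0, 207.4]
tcp_rot: [3.141, 0.001, 1.904]
contact_force: [0.5, 0.6, -0.3]
grip_width: 0.4
finger_force: 0.0
```

```bash
python3 - <<'E'
from go import *
a=cv2.resize(capture("scene")[160:290,260:390,::-1],(520,520),interpolation=cv2.INTER_CUBIC)
cv2.imwrite("pics/s3.png",a)
o=get_obs();p=o['tool_pos'];print(p);rows((*p,o['tcp_rot'][2]),[(415.4,-401.9,225,2.532,10)])
E
```

```text
[ 390.18221189 -268.07663867  210.53731622]
[[-0.54, -0.08, -0.06], [-0.53, -0.11, -0.06], [-0.52, -0.15, -0.06], [-0.52, -0.18, -0.06], [-0.5, -0.21, -0.06]] [np.float64(-0.72), np.float64(-0.72), np.float64(-0.72), np.float64(-0.72), np.float64(-0.72)]
[[-0.49, -0.24, -0.06], [-0.47, -0.27, -0.05], [-0.45, -0.3, -0.06], [-0.44, -0.33, -0.05], [-0.41, -0.36, -0.06]] [np.float64(-0.72), np.float64(-0.72), np.float64(-0.72), np.float64(-0.72), np.float64(-0.71)]
```

View pics/s3.png

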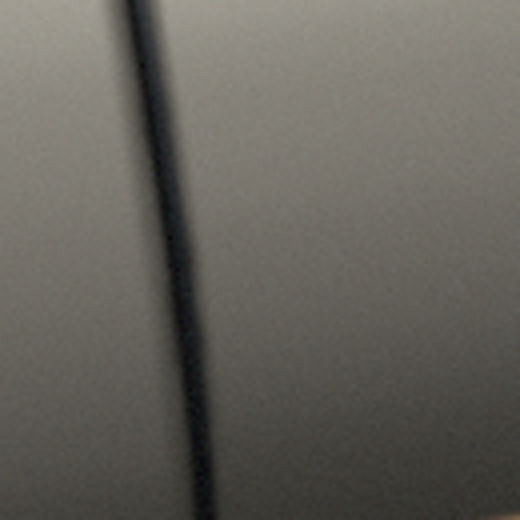

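The arm blocks the scene camera, so that picture shows nothing useful. I'll carry on with the move.

Request:
arm_command(
  gripper=[0,0,0,0,0],
  dp=[
    [-0.54,-0.08,-0.06],
    [-0.53,-0.11,-0.06],
    [-0.52,-0.15,-0.06],
    [-0.52,-0.18,-0.06],
    [-0.5,-0.21,-0.06],
  ],
  twist=[-0.72,-0.72,-0.72,-0.72,-0.72],
)

```text
time: 19.1
tool_pos: [401.6, -334.2, 213.4]
tcp_rot: [3.142, 0.001, 2.22]
contact_force: [-0.3, 0.2, -0.3]
grip_width: 0.3
finger_force: 0.0
```

Request:
arm_command(
  gripper=[0,0,0,0,0],
  dp=[
    [-0.49,-0.24,-0.06],
    [-0.47,-0.27,-0.05],
    [-0.45,-0.3,-0.06],
    [-0.44,-0.33,-0.05],
    [-0.41,-0.36,-0.06],
  ],
  twist=[-0.72,-0.72,-0.72,-0.72,-0.71],
)

```text
time: 19.73
tool_pos: [414.3, -401.0, 220.3]
tcp_rot: [-3.141, 0.0, 2.534]
contact_force: [-0.1, -0.1, 0.6]
grip_width: 0.6
finger_force: 0.0
```

Request:
arm_command(
  gripper=[0,0,0,0,0],
  dp=[
    [0,0,0.5],
    [0,0,0.5],
    [0,0,0.5],
    [0,0,0.5],
    [0,0,0],
  ],
  twist=[0,0,0,0,0],
)

```text
time: 20.35
tool_pos: [414.0, -400.0, 168.6]
tcp_rot: [3.141, -0.002, 2.532]
contact_force: [-0.3, -0.1, 0.3]
grip_width: 0.2
finger_force: 0.0
```

Request:
arm_command(
  gripper=[0,0,0,0,0],
  dp=[
    [0,0,0.1],
    [0,0,0.1],
    [0,0,0],
    [0,0,0],
    [0,0,0],
  ],
  twist=[0,0,0,0,0],
)

```text
time: 20.98
tool_pos: [414.4, -400.7, 165.1]
tcp_rot: [3.142, 0.0, 2.532]
contact_force: [-0.6, -0.1, -0.5]
grip_width: 0.0
finger_force: 0.0
```

Request:
arm_command(
  gripper=[0,0,0,0,0],
  dp=[
    [0,0,0.04],
    [0,0,0.04],
    [0,0,0],
    [0,0,0],
    [0,0,0],
  ],
  twist=[0,0,0,0,0],
)

```text
time: 21.6
tool_pos: [414.4, -400.7, 162.9]
tcp_rot: [3.142, -0.0, 2.532]
contact_force: [0.5, -0.8, 0.6]
grip_width: 0.1
finger_force: 0.0
```

Request:
arm_command(
  gripper=[0,0,0,0,0],
  dp=[
    [0,0,0.04],
    [0,0,0],
    [0,0,0],
    [0,0,0],
    [0,0,0],
  ],
  twist=[0,0,0,0,0],
)

```text
time: 22.22
tool_pos: [414.4, -400.8, 162.6]
tcp_rot: [-3.141, 0.001, 2.532]
contact_force: [-1.6, 0.6, 5.1]
grip_width: 0.6
finger_force: 2.8
```

Request:
arm_command(
  gripper=[0,0,0,0,0],
  dp=[
    [0,0,0.03],
    [0,0,0],
    [0,0,0],
    [0,0,0],
    [0,0,0],
  ],
  twist=[0,0,0,0,0],
)

```text
time: 22.85
tool_pos: [414.4, -400.9, 162.4]
tcp_rot: [-3.141, 0.001, 2.532]
contact_force: [-3.2, 2.3, 8.7]
grip_width: 0.7
finger_force: 4.6
```

Request:
arm_command(
  gripper=[0,0,0,0,0],
  dp=[
    [-0.004,0.119,0],
    [-0.004,0.119,0],
    [-0.004,0.119,0],
    [-0.004,0.119,0],
    [-0.004,0.119,0],
  ],
  twist=[0.72,0.72,0.72,0.72,0.72],
)

```text
time: 23.48
tool_pos: [424.7, -389.8, 162.4]
tcp_rot: [3.141, 0.001, 2.216]
contact_force: [-2.4, 4.4, 9.3]
grip_width: 0.2
finger_force: 4.9
```

Request:
arm_command(
  gripper=[0,0,0,0,0],
  dp=[
    [-0.002,0.119,0],
    [-0.002,0.119,0],
    [-0.002,0.119,0],
    [-0.002,0.119,0],
    [-0.002,0.119,0],
  ],
  twist=[0.72,0.72,0.72,0.72,0.72],
)

```text
time: 24.1
tool_pos: [437.8, -382.4, 162.4]
tcp_rot: [3.141, 0.0, 1.902]
contact_force: [-1.6, 4.6, 9.4]
grip_width: 0.2
finger_force: 5.0
```

Request:
arm_command(
  gripper=[0,0,0,0,0],
  dp=[
    [-0.003,0.119,0],
    [-0.003,0.119,0],
    [-0.003,0.119,0],
    [-0.003,0.119,0],
    [-0.003,0.119,0],
  ],
  twist=[0.72,0.72,0.72,0.72,0.72],
)

```text
time: 24.72
tool_pos: [452.5, -379.1, 162.4]
tcp_rot: [3.141, -0.001, 1.587]
contact_force: [-1.4, 5.8, 11.0]
grip_width: 0.3
finger_force: 5.2
```

Request:
arm_command(
  gripper=[0,0,0,0,0],
  dp=[
    [-0.003,0.119,0],
    [-0.003,0.119,0],
    [-0.003,0.119,0],
    [-0.003,0.119,0],
    [0,0,0],
  ],
  twist=[0.72,0.72,0.72,0.72,0],
)

```text
time: 25.35
tool_pos: [465.5, -380.0, 162.5]
tcp_rot: [3.139, -0.002, 1.338]
contact_force: [2.5, 6.1, 8.8]
grip_width: 0.3
finger_force: 4.7
```

Request:
arm_command(
  gripper=[0,0,0,0,0],
  dp=[
    [0,0,-0.3],
    [0,0,-0.6],
    [0,0,-0.9],
    [0.3,0,-0.6],
    [0.9,0,0],
  ],
  twist=[0,0,0,-0.5,-1],
)

```text
time: 25.98
tool_pos: [470.3, -352.7, 223.0]
tcp_rot: [3.139, 0.002, 1.471]
contact_force: [-0.4, -0.4, -0.2]
grip_width: 0.4
finger_force: 0.0
```

Request:
arm_command(
  gripper=[0,0,0,0,0],
  dp=[
    [1,-0.6,0],
    [1,-0.6,0],
    [1,-0.6,0],
    [0.5,-0.3,0],
    [0,0,0],
  ],
  twist=[-1,-1,-1,-1,-1],
)

```text
time: 26.6
tool_pos: [416.3, -264.3, 221.9]
tcp_rot: [3.141, 0.0, 1.91]
contact_force: [0.2, -0.2, 0.6]
grip_width: 0.7
finger_force: 0.0
```

```bash
python3 - <<'E'
from h import *
im=capture("side")
cv2.imwrite("pics/side4.png",im[:,:,::-1])
cv2.imwrite("pics/s4.png",cv2.resize(im[160:290,240:390,::-1],(690,598),interpolation=cv2.INTER_CUBIC))
print(get_obs()['tool_pos'],get_obs()['tcp_rot'])
E
```

```text
[ 416.62541969 -264.68197751  221.87574405] [3.14128387e+00 5.00073363e-04 1.91354506e+00]
```

View pics/s4.png

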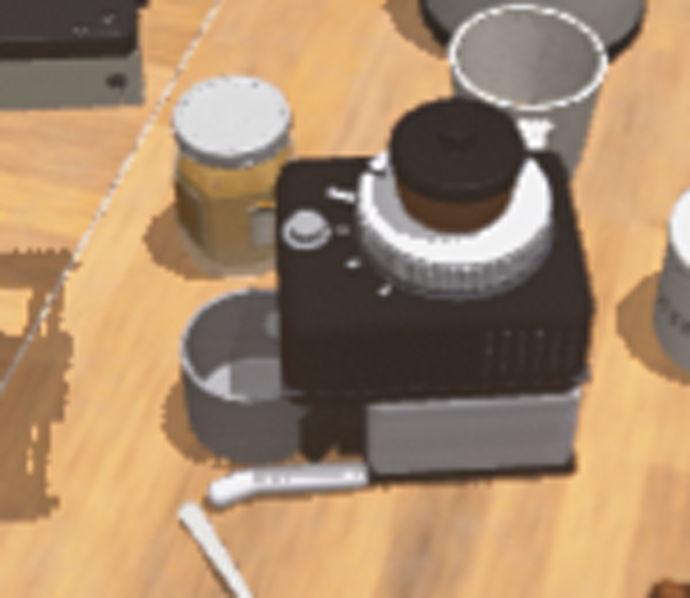

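The cup sits under the chute. The ring's pointer is a dark notch near (380,170) in this crop, with the long mark at (342,195). I'll check both against predicted pixels.

```bash
python3 - <<'E'
from h import *
D=cam("side");im=cv2.imread("pics/side4.png")
def W(v,P): 
    c,s=np.cos(v[2]),np.sin(v[2]);return np.array([v[0]+c*P[0]-s*P[1],v[1]+s*P[0]+c*P[1],P[2]])
cr=lambda p:((p-[240,160])*4.6).round(0)
for v in ([450.4,-429.1,-1.2355],[453.2,-428.1,-1.2355]):
    for a in (228,204,178,153.5,129.5):
        t=np.radians(a);print(a,"ptr",cr(proj(D,W(v,(44*np.cos(t),44*np.sin(t),162.5)))[0]),"mark",cr(proj(D,W(v,(55*np.cos(t),55*np.sin(t),140)))[0]))
    print("btn",cr(proj(D,W(v,(-71,0,147)))[0]),"rim pts",[cr(proj(D,W(v,(-100+38*np.cos(t),38*np.sin(t),60)))[0]) for t in (np.pi,np.pi/2,-np.pi/2)])
g=cv2.cvtColor(im,cv2.COLOR_BGR2GRAY)
big=cv2.resize(im[185:230,305:370],(780,540),interpolation=cv2.INTER_CUBIC);cv2.imwrite("pics/s4z.png",big)
E
```

```text
228 ptr [395. 249.] mark [380. 296.]
204 ptr [370. 227.] mark [349. 267.]
178 ptr [360. 197.] mark [337. 230.]
153.5 ptr [367. 170.] mark [346. 196.]
129.5 ptr [389. 149.] mark [373. 170.]
btn [303. 224.] rim pts [array([177., 346.]), array([250., 287.]), array([251., 402.])]
228 ptr [395. 245.] mark [379. 291.]
204 ptr [369. 222.] mark [349. 263.]
178 ptr [359. 193.] mark [336. 226.]
153.5 ptr [367. 166.] mark [346. 192.]
129.5 ptr [388. 144.] mark [373. 166.]
btn [303. 220.] rim pts [array([177., 341.]), array([250., 283.]), array([251., 397.])]
```

View pics/s4z.png

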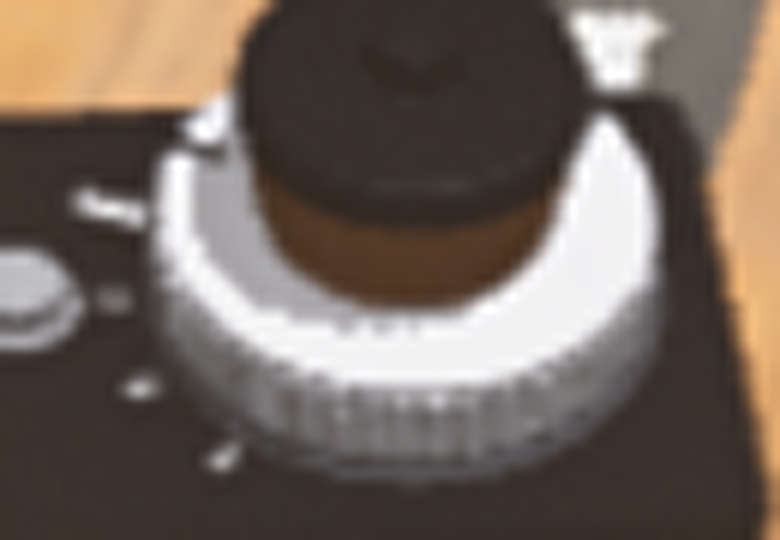

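The enlarged crop shows the pointer as a dark streak at (195,147). The long mark is at (108,207) and the short marks at (113,300), (140,387) and (222,460). I'll refine the pointer's angle from these.

```bash
python3 - <<'E'
from h import *
from scipy.optimize import least_squares
D=cam("side");z=lambda p:(np.array(p,float)+.0)/12+[305,185]
mk=[z((113,300)),z((140,387)),z((222,460))];lg=z((108,207));bt=z((22,285))
st=np.degrees(.42)
M=[atz(D,p,140)[:2] for p in mk];L=atz(D,lg,140)[:2];B=atz(D,bt,147)[:2]
def f(q):
    x,y,th,r,rl=q;c=np.array([x,y]);u=lambda a:np.array([np.cos(a),np.sin(a)])
    e=[c+r*u(th+.42*(i+1))-M[i] for i in range(3)]+[c+rl*u(th)-L,c+71*u(-1.2355+np.pi)-B]
    return np.concatenate(e+[[(r-55)/3,(rl-58)/1.5]])
s=least_squares(f,[451,-428,1.45,55,58],x_scale=[5,5,.1,3,3]);q=s.x
print(q,s.fun.round(1))
print("long deg",np.degrees(q[2]))
for p in [(172,145),(195,147),(218,152)]:
    e=atz(D,z(p),162.5)[:2]-q[:2];print("ptr",np.degrees(np.arctan2(e[1],e[0])),np.hypot(*e))
# same method, before (side0: pointer in c2 crop)
d=lambda x,y:(230+x/4,170+y/4)
for p in [(380,178),(385,168)]:
    e=atz(D,d(*p),162.5)[:2]-q[:2];print("before",np.degrees(np.arctan2(e[1],e[0])),np.hypot(*e))
E
```

```text
[ 451.50529565 -430.4201812     1.46246554   53.70339086   59.01415165] [ 0.  -0.2 -0.  -0.4 -0.5  0.5  0.1 -0.5  0.4  0.6 -0.4  0.7]
long deg 83.793103176573
ptr 85.18684649290374 46.0555601116594
ptr 83.77152253456165 41.93161230506877
ptr 83.14498772704985 37.534271965786814
before 155.09838927964714 47.30641019837833
before 151.29619219529525 40.17109179794515
```

The ring pointer is at 83.8°, equal to the long mark's 83.8°, so the ring is set. Now the button.

Request:
arm_command(
  gripper=[0,0,0,0,0],
  dp=[
    [-0.9,-0.2,0],
    [-0.9,-0.22,0],
    [-0.9,-0.22,0],
    [-0.9,-0.22,0],
    [-0.06,0,0],
  ],
  twist=[0,0,0,0,0],
)

```text
time: 27.28
tool_pos: [426.5, -359.8, 221.0]
tcp_rot: [-3.142, -0.0, 1.904]
contact_force: [-0.3, 0.1, 0.2]
grip_width: 0.2
finger_force: 0.0
```

Request:
arm_command(
  gripper=[0,0,0,0,0],
  dp=[
    [0,0,0.7],
    [0,0,0.7],
    [0,0,0.7],
    [0,0,0.5],
    [0,0,0],
  ],
  twist=[0,0,0,0,0],
)

```text
time: 27.9
tool_pos: [426.3, -358.0, 155.6]
tcp_rot: [-3.141, -0.002, 1.905]
contact_force: [0.1, 0.3, -0.8]
grip_width: 0.6
finger_force: 0.0
```

Request:
arm_command(
  gripper=[0,0,0,0,0],
  dp=[
    [0,0,0.15],
    [0,0,0.1],
    [0,0,0.1],
    [0,0,0],
    [0,0,0],
  ],
  twist=[0,0,0,0,0],
)

```text
time: 28.52
tool_pos: [426.5, -358.9, 147.5]
tcp_rot: [3.142, -0.0, 1.905]
contact_force: [-0.4, -0.3, -0.5]
grip_width: 0.3
finger_force: 0.0
```

Request:
arm_command(
  gripper=[0,0,0,0,0],
  dp=[
    [0,0,0.06],
    [0,0,0.06],
    [0,0,0],
    [0,0,0],
    [0,0,0],
  ],
  twist=[0,0,0,0,0],
)

```text
time: 29.15
tool_pos: [426.6, -359.0, 144.6]
tcp_rot: [3.141, 0.0, 1.905]
contact_force: [-0.3, 0.2, 2.5]
grip_width: 0.3
finger_force: 1.8
```

Contact is at the button's height and the force matches its spring. I'll press it fully down.

Request:
arm_command(
  gripper=[0,0,0,0,0],
  dp=[
    [0,0,0.06],
    [0,0,0.03],
    [0,0,0],
    [0,0,0],
    [0,0,0],
  ],
  twist=[0,0,0,0,0],
)

```text
time: 29.78
tool_pos: [426.6, -359.0, 143.1]
tcp_rot: [3.141, 0.001, 1.905]
contact_force: [-1.6, 1.5, 10.2]
grip_width: 0.4
finger_force: 5.1
```

Request:
arm_command(
  gripper=[0,0,0,0,0],
  dp=[
    [0,0,0.03],
    [0,0,0],
    [0,0,0],
    [0,0,0],
    [0,0,0],
  ],
  twist=[0,0,0,0,0],
)

```text
time: 30.4
tool_pos: [426.6, -359.0, 143.0]
tcp_rot: [3.141, 0.001, 1.905]
contact_force: [-3.4, 2.7, 15.1]
grip_width: 0.5
finger_force: 7.2
```

Request:
arm_command(
  gripper=[0,0,0,0,0],
  dp=[
    [0,0,-0.3],
    [0,0,-0.6],
    [0,0,-0.9],
    [0,0,-0.9],
    [0,0,-0.9],
  ],
  twist=[0,0,0,0,0],
)

```text
time: 31.02
tool_pos: [426.5, -358.8, 232.4]
tcp_rot: [-3.142, -0.0, 1.905]
contact_force: [-0.3, -0.4, -0.6]
grip_width: 0.2
finger_force: 0.0
```

Request:
arm_command(
  gripper=[0,0,0,0,0],
  dp=[
    [0.9,0.1,0],
    [0.9,0.1,0],
    [0.9,0.1,0],
    [0.7,0,0],
    [0,0,0],
  ],
  twist=[0,0,0,0,0],
)

```text
time: 31.65
tool_pos: [405.6, -275.4, 231.8]
tcp_rot: [3.141, 0.0, 1.906]
contact_force: [-0.0, -0.5, 0.1]
grip_width: 0.4
finger_force: 0.0
```

```bash
python3 - <<'E'
from h import *
a=capture("side").astype(int)[:,:,::-1];b=cv2.imread("pics/side4.png").astype(int)
# compare grinder/cup/ring region with the picture taken before the press
d=np.abs(a-b).max(2)[180:290,275:390];print(d.mean(),(d>40).sum(),np.argwhere(d>40)[:10].tolist())
print(close_job())
E
```

```text
0.9663241106719368 0 []
the job is handed in; nothing more can be done
None
```

I handed the job in at about 32 s: the cup is home against the rests, the ring's pointer is on the long mark, and the start button was pressed fully down and came back up; I don't have the judge's result.

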